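# Release an angle bracket from its toggle clamp and set it in the tray

### The arm

A 7-joint arm with a two-finger parallel gripper is mounted at the origin on a cart in front of the work surface, level with it; the furniture and walls round the work are solid. World frame = base frame: x ahead of the robot, y to its left, z up, the work surface at z = 0. Lengths are in mm, angles in rad, forces in N, time in s.
With the tool pointing down it reaches from about 425 to 825 mm from the base axis. Payload 3.6 kg.
Tool frame: the origin (TCP) lies at the very end of the fingers, on their centre line; the grasp point (between the pads) lies 19 mm behind it; z points along the fingers, x is the direction in which the jaws open and shut, and the axes are right-handed (so a half turn about z gives the same grasp; the last joint's range is limited). The gripper opens to 93 mm and grips with 3 to 60 N. Pads are 15 mm wide; open, the fingers measure 128 mm over their backs; the gripper's body (75 mm by 188 mm) begins 65 mm behind the grasp point.
Start: joints at [-1.185, 0.615, -0.013, 1.423, 0.008, 1.103, -0.04], TCP at [260.728, 595.384, 218.64] pointing down, gripper open.
Joint ranges: [-3.12, 3.12], [-0.3, 2.06], [-1.34, 1.32], [0.26, 2.42], [-1.36, 4.5], [0.01, 1.98], [-2.84, 2.84]. Speed limits (rad/s): [2.79, 2.79, 3.14, 3.14, 3.14, 3.14, 3.14].

### API

Orientations are given as a unit quaternion [w, x, y, z].
In Python, from station import robot gives the robot as it stands. The module is installed in compiled form; this text tells all that it offers.
- The arm moves only by the shell command python3 -m pendant 'ROWS'. ROWS is JSON, a list of rows, each an object of numbers: "tx", "ty", "tz": the shift along the tool's x, y, z in mm; "ax", "ay", "az": the turn, a rotation vector about the tool's x, y, z in rad; "fingers": the opening in per cent of the stroke, from 0 (shut) to 100 (fully open). In form: [{"tx": .., "ty": .., "tz": .., "ax": .., "ay": .., "az": .., "fingers": ..}, ...]. A call has 1 to 12 rows; each row is the pose to reach, as a shift and turn from the pose commanded when the call began, along the tool's axes at that moment; what a row does not reach only later rows make up. A row lasts 1/10 s, in which the tool goes at most 50 mm and 8.59 degrees, less where a joint would pass 70% of its speed; a pose out of reach is approached as far as the arm can. A call with a gripper value outside its range is refused whole. The fingers move at their own pace and stop on an object; the grip force is fixed at half the most. Time passes only in rows, so rows that repeat a pose let the fingers close. It gives the time, the measured TCP pose, the force and the opening at its end, in the units of the state.
- robot.read_state(): the state, without advancing time (a new reading comes with each control period).
- robot.capture(name): name is "side" or "top"; returns a dict with "frame" (420x560x3 uint8, blue, green, red), "range_z" (420x560 float32, mm along the optical axis (not along the pixel's ray), 0 where there is no reading), "K" (3x3 intrinsics, pixels), "k1" (the pictures are not rectified: a ray, as slopes to the right and down, at radius r is drawn at 1 + k1 r^2 times it, then the intrinsics apply), "rvec" (rotation vector, rad) and "tvec" (3), from world to camera coordinates, as OpenCV has them. Camera axes: x right, y down, z forward; pixel columns grow to the right and rows downward; lengths in mm; the calibration is good to about 2 mm. A picture is of the moment at which its call begins.
- robot.job_done(): hands the job in, once; it reports no verdict.
The state is a dict: "time": time; "qpos": joint angles; "qvel": joint speeds; "joint_torque": joint torques, N m; "tcp_pos": TCP position; "tool_rot": TCP orientation; "ft_force": force on the tool from outside, world axes, zero at the start; "moment": the same for the moment, N m; "opening": finger opening in mm.
Only numpy, scipy, OpenCV 4.12 (cv2) and the standard library are available. Lean on these libraries where they do the work, as an engineer would, in place of code of your own. Each camera call takes 0.05 s, during which the arm holds its last target. There are 200 camera calls.

### The job

The glue on the angle bracket has set. Flip its toggle clamp open, all the way past centre so that it stays open by itself, then lift the bracket out and stand it on its foot inside the steel tray. Leave the flat plate shut in the other clamp.

Things in the scene. Friction and masses are not known exactly. Their poses are not given: they have to be found in the camera images.
- bracket: L-shaped aluminium angle bracket, 0.15 kg, seated in bracket_fixture under its clamp, axes parallel. Foot 60 (x) x 44 (y) x 10 mm thick; at the foot's -x end an upright flange 10 mm thick in x (its middle at x = -25), 44 wide, rises to 60 mm above the underside: pinch it there from above. Origin: centre of the foot's underside, z up.
- bracket_fixture: Dark steel base 160 (x) x 70 (y) x 12 mm, fast on the worktop. Origin: centre of its underside, z up. Nest open at -x, rails 6 mm high; bracket origin starts at x -40, z 12. Clamp pivot along y at x 40, z 52. Shut, its flat black handle (24 wide in y, 13 thick) stands leaning 20 deg to -x, its end at x 6, z 146, black part 56 mm long. An identical fixture 110-210 mm off holds a flat plate.
- bracket_clamp (a joint): Clamp on the bracket. 0 shut: handle up, arm level with its rubber foot on the bracket. 1.75 rad fully open at its stop: handle tipped back to the fixture's +x, nearly level (end at x 140, z 70 mm), arm upright. Its weight keeps it at either end: dead centre near 0.85, beyond it the clamp falls open by itself. Pushing the top 20 mm of the handle towards +x takes about 2 N.
- tray: Shallow open steel tray, 150 mm (x) x 110 mm (y), 22 mm high, walls and floor 3 mm thick, fast on the worktop. Origin: centre of its underside, z up.
- plate_clamp (a joint): The other, identical clamp, on the flat plate (60 x 44 x 10 mm, no upright flange): 0 shut, as it starts and must stay.
Mind the look-alikes: they are no part of the job. Of the things shaped like the bracket, the aluminium one is meant.

How it is judged:
By the outcome, as a careful person would: the job done as asked, in the order asked, and still so for the second after the job is handed in, with the robot touching nothing.
It also fails if it takes over 48 s, if anything falls off the work surface, if the arm or the gripper's body presses on something with over 40 N, if the wrist force passes 120 N, or if a joint passes its speed limit or range.

## Working session

There is one attempt and no reset: what is moved stays moved. The work goes in short steps, Python scripts to look and compute and a shell command to move; the robot and the scene stay as the last step left them, time stands still between calls to the robot, and variables do not carry over. Pictures are saved under pics/ and viewed, about 8 in all and at most 12, crops included, and the job is handed in when it is done.

```bash
mkdir -p pics
cat > h.py <<'E'
import numpy as np, cv2
from station import robot
def cap(n):
    c=robot.capture(n); c['R']=cv2.Rodrigues(np.array(c['rvec'],float))[0]; c['t']=np.array(c['tvec'],float).ravel(); return c
def slopes(c,u,v):
    K=c['K']; d=np.array([(np.asarray(u,float)-K[0][2])/K[0][0],(np.asarray(v,float)-K[1][2])/K[1][1]])
    s=d.copy()
    for _ in range(20): s=d/(1+c['k1']*(s**2).sum(0))
    return s
def on_z(c,u,v,z):
    s=slopes(c,u,v); r=c['R'].T@np.array([s[0],s[1],1.]); o=-c['R'].T@c['t']
    return o+r*(z-o[2])/r[2]
def cloud(c):
    h,w=c['range_z'].shape; v,u=np.mgrid[:h,:w]; s=slopes(c,u.ravel(),v.ravel()); z=c['range_z'].ravel()
    p=np.stack([s[0]*z,s[1]*z,z]); P=(c['R'].T@(p-c['t'][:,None])).T.reshape(h,w,3); P[c['range_z']==0]=np.nan; return P
def proj(c,P):
    p=c['R']@np.array(P,float)+c['t']; s=p[:2]/p[2]; s=s*(1+c['k1']*(s@s)); return s[0]*c['K'][0][0]+c['K'][0][2],s[1]*c['K'][1][1]+c['K'][1][2]
E
python3 - <<'E'
from h import *
for n in('top','side'):
    c=cap(n); cv2.imwrite(f'pics/{n}0.png',c['frame']); print(n,-c['R'].T@c['t'],c['K'][0][0],c['k1'])
s=robot.read_state(); print(s)
E
```

```text
top [ 434.11289752  398.62831361 1053.4098806 ] 467.95616417470376 -0.11271356066690737
side [ 555.09332633 1316.0282696   400.33865525] 466.017862256194 -0.05359993705242358
{'time': 0.1, 'qpos': array([-1.18450221,  0.6157909 , -0.01260041,  1.42470864,  0.00809563,
        1.10343581, -0.04040397]), 'qvel': array([-0.00079088, -0.00288428,  0.00022634, -0.00271088, -0.00172966,
        0.00126824, -0.00089169]), 'joint_torque': array([ 1.25161176e-03, -4.60037577e+01,  2.09795474e-01, -1.66244549e+01,
       -6.12998055e-02,  1.68912130e-02,  1.12398259e-04]), 'tcp_pos': array([260.47210194, 594.75273281, 217.62754043]), 'tool_rot': array([ 6.41321200e-04,  8.36996468e-01,  5.47207089e-01, -9.50099452e-04]), 'ft_force': array([ 0.43093195,  0.41989502, -0.38555333]), 'moment': array([-0.05036222,  0.01068048, -0.02049705]), 'opening': 93.00228615253948}
```

View pics/top0.png

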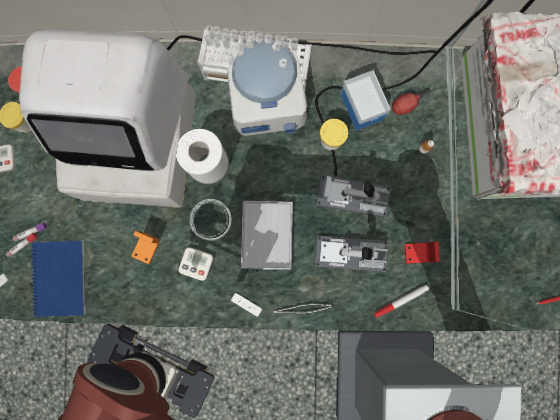

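View pics/side0.png

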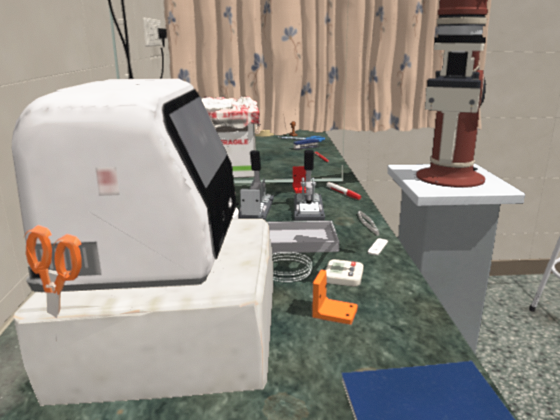

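The top view shows two clamp fixtures at about (353,195) and (352,253), and the tray at (267,235). The bracket look-alikes are orange at (145,247) and red at (422,252). In the side view the clamps are near (253,190) and (308,190). I'll enlarge both clamps to see which one holds the aluminium bracket.

Run:
```python
from h import *
t=cap('top'); s=cap('side')
a=cv2.resize(t['frame'][165:280,225:400],None,fx=4,fy=4,interpolation=cv2.INTER_CUBIC)
b=cv2.resize(s['frame'][140:255,225:345],None,fx=4,fy=4,interpolation=cv2.INTER_CUBIC)
cv2.imwrite('pics/c1.png',cv2.resize(np.hstack([a,b]),None,fx=.67,fy=.67,interpolation=cv2.INTER_AREA))
P=cloud(t)
for (u,v) in [(330,195),(353,195),(330,253),(352,253),(267,235),(369,189),(369,248),(325,240),(300,235),(422,252)]:
    print((u,v),P[v,u].round(),on_z(t,u,v,12).round())
g=t['frame']
for nm,(x0,x1,y0,y1) in {'A':(310,396,170,218),'B':(310,396,230,275),'tray':(235,300,195,275)}.items():
    sub=P[y0:y1,x0:x1]
    for lo,hi in [(8,16),(16,24),(24,35),(52,80),(80,160)]:
        m=(sub[...,2]>lo)&(sub[...,2]<hi)
        if m.sum()>5:
            q=sub[m]; print(nm,lo,hi,m.sum(),q.min(0).round(),q.max(0).round(),cv2.minAreaRect(q[:,:2].astype(np.float32)))
```

```text
(330, 195) [579. 293.  26.] [580. 292.  12.]
(353, 195) [575. 246.  55.] [582. 240.  12.]
(330, 253) [450. 292.  27.] [450. 291.  12.]
(352, 253) [451. 248.  57.] [451. 241.  12.]
(267, 235) [488. 432.   3.] [488. 431.  12.]
(369, 189) [575. 229. 148.] [596. 204.  12.]
(369, 248) [460. 226. 131.] [463. 203.  12.]
(325, 240) [479. 302.  14.] [479. 302.  12.]
(300, 235) [490. 358.   3.] [489. 358.  12.]
(422, 252) [456.  81.   6.] [456.  83.  12.]
A 8 16 926 [535. 156.   8.] [626. 323.  16.] ((581.6137084960938, 239.44705200195312), (161.52589416503906, 70.79768371582031), 81.38079071044922)
A 16 24 499 [537. 159.  16.] [621. 319.  24.] ((579.8907470703125, 238.89479064941406), (157.3558349609375, 68.2237777709961), 81.7270278930664)
A 24 35 130 [557. 174.  24.] [634. 312.  35.] ((577.149169921875, 244.6679229736328), (136.42138671875, 70.86056518554688), 64.58757781982422)
A 52 80 443 [557. 169.  52.] [613. 313.  79.] ((580.3685913085938, 240.68038940429688), (140.29769897460938, 44.5985107421875), 80.46665954589844)
A 80 160 139 [566. 206.  83.] [592. 239. 149.] ((578.3450927734375, 
[... 561 characters left out ...]
] ((448.8653259277344, 222.89385986328125), (34.18797302246094, 99.58635711669922), 0.8167174458503723)
B 80 160 123 [438. 210.  81.] [462. 242. 151.] ((449.9766540527344, 225.9646453857422), (31.9971866607666, 24.04574966430664), 88.90513610839844)
tray 8 16 73 [417. 381.   8.] [562. 486.  16.] ((489.2562255859375, 433.60040283203125), (104.53768157958984, 144.74853515625), 89.74588012695312)
tray 16 24 288 [414. 378.  16.] [564. 489.  24.] ((489.01068115234375, 433.5443420410156), (148.64752197265625, 110.82147216796875), 0.8886415958404541)
tray 24 35 42 [414. 379.  24.] [563. 487.  28.] ((488.89190673828125, 432.849365234375), (148.6909637451172, 108.58538818359375), 0.11593242734670639)
```

View pics/c1.png

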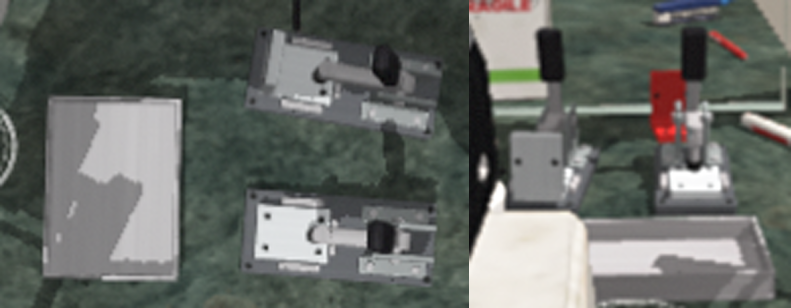

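Three things are bracket-shaped: the grey one in the upper clamp (top view about (330,195)), the orange one (145,247) and the red one (422,252). The crop shows a grey aluminium flange standing at the left end of the upper fixture. The lower fixture holds a flat plate with four holes. So the upper fixture (A) is the target. It is centred near (581,240), with its +x towards world -y.

```bash
cat >> h.py <<'E'
from scipy.spatial.transform import Rotation as Ro
def go(P,ang=None):
    "shift in tool axes to world P; ang = world yaw (deg) of tool x, tool pointing down"
    s=robot.read_state(); q=s['tool_rot']; R=Ro.from_quat([q[1],q[2],q[3],q[0]])
    d=R.as_matrix().T@(np.array(P,float)-s['tcp_pos']); out=['t',d.round(1)]
    if ang is not None:
        a=np.deg2rad(ang); T=np.array([[np.cos(a),np.sin(a),0],[np.sin(a),-np.cos(a),0],[0,0,-1]])
        out+=['a',(R.inv()*Ro.from_matrix(T)).as_rotvec().round(3)]
    print(*out)
C=np.array([581.4,239.5]); A=np.deg2rad(81.5); FX=-np.array([np.cos(A),np.sin(A)]); FY=np.array([-FX[1],FX[0]])
def fix(x,y,z): return np.r_[C+x*FX+y*FY,z]
E
python3 - <<'E'
from h import *
t=cap('top'); P=cloud(t)[165:220,305:400].reshape(-1,3); f=P-[*C,0]; F=np.c_[f[:,:2]@FX,f[:,:2]@FY,P[:,2]]
for nm,m in {'flange':(F[:,0]<-45)&(F[:,2]>62),'handle':(F[:,2]>110),'handtop':F[:,2]>138,'base':(F[:,2]>8)&(F[:,2]<16)}.items():
    q=F[m]; print(nm,m.sum(),np.percentile(q,[3,50,97],axis=0).round(1).tolist())
print(fix(-65,0,72),fix(6,0,146)); 
go(fix(-32,0,200),81.5); go(fix(-32,0,124),81.5)
E
```

```text
flange 103 [[-70.7, -21.1, 65.5], [-66.2, -0.2, 72.1], [-61.0, 20.3, 75.8]]
handle 119 [[2.0, -11.8, 114.3], [10.7, -2.2, 143.2], [24.0, 10.7, 148.1]]
handtop 77 [[1.8, -10.8, 140.2], [7.5, -0.7, 145.3], [14.8, 10.8, 148.2]]
base 942 [[-78.6, -34.5, 9.1], [5.8, -14.3, 12.5], [77.7, 33.7, 15.6]]
[591.00761172 303.78603112  72.        ] [580.51314353 233.56590482 146.        ]
t [-166.1  428.1   18.3] a [-0.     0.001 -0.264]
t [-166.1  428.1   94.3] a [-0.     0.001 -0.264]
```

The flange, handle and base all match the given sizes to within 1–2 mm. I'll move above the approach point with the fingers shut.

```bash
python3 -m pendant '[{"tx":-166,"ty":428,"tz":10,"az":-0.264,"fingers":0},{"tx":-166,"ty":428,"tz":10,"az":-0.264,"fingers":0},{"tx":-166,"ty":428,"tz":10,"az":-0.264,"fingers":0},{"tx":-166,"ty":428,"tz":10,"az":-0.264,"fingers":0},{"tx":-166,"ty":428,"tz":10,"az":-0.264,"fingers":0},{"tx":-166,"ty":428,"tz":10,"az":-0.264,"fingers":0},{"tx":-166,"ty":428,"tz":10,"az":-0.264,"fingers":0},{"tx":-166,"ty":428,"tz":10,"az":-0.264,"fingers":0},{"tx":-166,"ty":428,"tz":10,"az":-0.264,"fingers":0},{"tx":-166,"ty":428,"tz":10,"az":-0.264,"fingers":0},{"tx":-166,"ty":428,"tz":10,"az":-0.264,"fingers":0},{"tx":-166,"ty":428,"tz":10,"az":-0.264,"fingers":0}]'; python3 -c "
from h import *
print(robot.read_state()['qpos'].round(2))
go(fix(-32,0,126),81.5)"
```

```text
[-1.18  0.62 -0.01  1.42  0.01  1.1  -0.04]
t [-166.1  428.1   92.3] a [-0.     0.001 -0.264]schema error: expected keys tx, ty, tz, ax, ay, az, fingers
```

```bash
python3 -m pendant '[{"tx":-166,"ty":428,"tz":10,"ax":0,"ay":0,"az":-0.264,"fingers":0},{"tx":-166,"ty":428,"tz":10,"ax":0,"ay":0,"az":-0.264,"fingers":0},{"tx":-166,"ty":428,"tz":10,"ax":0,"ay":0,"az":-0.264,"fingers":0},{"tx":-166,"ty":428,"tz":10,"ax":0,"ay":0,"az":-0.264,"fingers":0},{"tx":-166,"ty":428,"tz":10,"ax":0,"ay":0,"az":-0.264,"fingers":0},{"tx":-166,"ty":428,"tz":10,"ax":0,"ay":0,"az":-0.264,"fingers":0},{"tx":-166,"ty":428,"tz":10,"ax":0,"ay":0,"az":-0.264,"fingers":0},{"tx":-166,"ty":428,"tz":10,"ax":0,"ay":0,"az":-0.264,"fingers":0},{"tx":-166,"ty":428,"tz":10,"ax":0,"ay":0,"az":-0.264,"fingers":0},{"tx":-166,"ty":428,"tz":10,"ax":0,"ay":0,"az":-0.264,"fingers":0},{"tx":-166,"ty":428,"tz":10,"ax":0,"ay":0,"az":-0.264,"fingers":0},{"tx":-166,"ty":428,"tz":10,"ax":0,"ay":0,"az":-0.264,"fingers":0}]'; python3 -c "
from h import *
print(robot.read_state()['qpos'].round(2))
go(fix(-32,0,126),81.5)"
```

```text
time: 1.45
tcp_pos: [584.9, 273.4, 208.5]
tool_rot: [-0.001, 0.757, 0.653, -0.0]
ft_force: [0.2, 0.9, -0.0]
opening: 2.6
[-0.43  0.62 -0.07  1.45  0.04  1.08  0.92]
t [-2.1  1.7 82.4] a [-0.002 -0.001  0.001]
```

Lowering beside the handle, then the first part of the push.

```bash
python3 -m pendant '[{"tx":-2,"ty":2,"tz":41,"ax":0,"ay":0,"az":0,"fingers":0},{"tx":-2,"ty":2,"tz":82,"ax":0,"ay":0,"az":0,"fingers":0},{"tx":-2,"ty":2,"tz":82,"ax":0,"ay":0,"az":0,"fingers":0},{"tx":-2,"ty":2,"tz":82,"ax":0,"ay":0,"az":0,"fingers":0},{"tx":-10,"ty":2,"tz":82,"ax":0,"ay":0,"az":0,"fingers":0},{"tx":-18,"ty":2,"tz":82,"ax":0,"ay":0,"az":0,"fingers":0},{"tx":-26,"ty":2,"tz":82,"ax":0,"ay":0,"az":0,"fingers":0},{"tx":-34,"ty":2,"tz":82,"ax":0,"ay":0,"az":0,"fingers":0},{"tx":-42,"ty":2,"tz":82,"ax":0,"ay":0,"az":0,"fingers":0}]'
python3 - <<'E'
from h import *
s=robot.read_state(); d=s['tcp_pos'][:2]-C; print('fix',d@FX,d@FY)
t=cap('top'); P=cloud(t)[165:220,305:400].reshape(-1,3); 
c=cap('side'); a=cv2.resize(t['frame'][150:260,280:420],None,fx=3.4,fy=3.4); b=cv2.resize(c['frame'][110:220,215:315],None,fx=3.4,fy=3.4)
cv2.imwrite('pics/c2.png',np.hstack([a,b])[:, :800])
E
```

```text
time: 2.35
tcp_pos: [582.5, 229.4, 127.7]
tool_rot: [0.0, 0.758, 0.653, 0.001]
ft_force: [1.0, 2.1, 0.9]
opening: 0.6
fix 9.794025629656971 2.5380774894078413
```

View pics/c2.png

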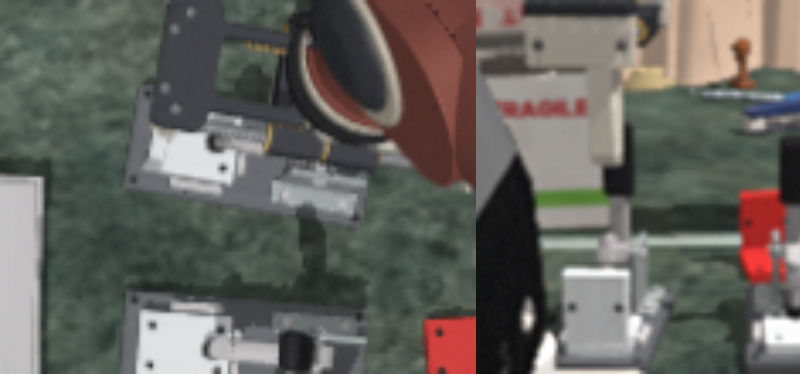

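Run:
```python
from h import *
c=cap('side'); s=robot.read_state()
for p in [s['tcp_pos'],fix(25,0,146),fix(25,12,140),fix(25,-12,140),fix(-65,22,72),fix(-65,-22,72)]:
    u,v=proj(c,p); print(((u-215)*3.4+476).__round__(),((v-110)*3.4).__round__())
f=c['frame'][140:165,230:280].astype(int); print(f[0:22:3,:,0])
```

```text
604 165
610 134
593 142
627 143
559 272
623 274
[[ 77 106 131 111  81  74  81  93  83  79  79 105 140 140  93  64  75  98
  121 126 127 126 126 127 151 185 187 172 111  87  91  92  93  91  93  95
   97  96  96  96  97  95  93  91  89  90  88  87  84  81]
 [ 76  75  89  95  86  83  81  89  87  87  82  82  96 106  91  79  89 104
  122 126 126 130 135 137 149 177 183 171 110  83  88  90  90  93  95  98
  101 103 102 100  96  94  93  92  93  91  91  91  92  91]
 [148 151 150 152 152 152 153 152 153 153 152 152 149 148 149 151 153 148
  133 129 136 139 137 136 144 167 184 165  89  50  65  81  84  84  85  88
   84  83  85  84  85  88  89  89  89  89  88  84  85  84]
 [143 147 149 151 150 151 150 150 150 150 150 147 148 146 149 151 149 148
  138 136 137 137 136 135 139 158 180 164  83  24  42  70  91  94  94  93
   91  90  90  89  85  84  82  83  82  82  81  78  77  76]
 [144 148 149 151 149 150 150 149 151 152 151 151 151 151 151 151 153 147
  136 136 136 136 137 137 136 153 183 165  83  23  34  56  75  75  75  74
   74  74  71  67  69  66  67  68  70  71  72  71  72  72]
 [152 151 151 151 150 150 152 150 152 151 151 150 151 151 152 151 152 149
  138 134 130 131 134 133 133 150 180 164  80  23  32  53  69  69  69  74
   73  69  69  70  74  74  70  70  69  68  68  67  67  70]
 [149 154 150 150 149 150 151 151 151 151 151 151 152 151 151 150 151 152
  147 133 126 119  94  86  94 102 105  82  40  24  36  49  65  68  69  71
   71  68  64  64  68  69  76  83  83  81  82  82  81  80]
 [ 79 138 154 151 148 146 147 145 147 148 149 150 151 151 150 151 151 151
  150 153 152 141  69  20  24  27  27  26  29  31  30  49  73  77  77  79
   80  79  78  80  84  90  90  93  96  98  99  95  96  94]]
```

The finger is on the handle and the force is about 2 N, as expected. It sits a few mm off centre, so I'll shift by -5 in y as I push on past centre.

```bash
python3 -m pendant '[{"tx":-8,"ty":-3,"tz":1,"ax":0,"ay":0,"az":0,"fingers":0},{"tx":-17,"ty":-5,"tz":1,"ax":0,"ay":0,"az":0,"fingers":0},{"tx":-26,"ty":-5,"tz":1,"ax":0,"ay":0,"az":0,"fingers":0},{"tx":-35,"ty":-5,"tz":2,"ax":0,"ay":0,"az":0,"fingers":0},{"tx":-44,"ty":-5,"tz":4,"ax":0,"ay":0,"az":0,"fingers":0},{"tx":-53,"ty":-5,"tz":8,"ax":0,"ay":0,"az":0,"fingers":0},{"tx":-62,"ty":-5,"tz":12,"ax":0,"ay":0,"az":0,"fingers":0},{"tx":-71,"ty":-5,"tz":15,"ax":0,"ay":0,"az":0,"fingers":0},{"tx":-73,"ty":-5,"tz":15,"ax":0,"ay":0,"az":0,"fingers":0},{"tx":-73,"ty":-5,"tz":15,"ax":0,"ay":0,"az":0,"fingers":0}]'
python3 - <<'E'
from h import *
s=robot.read_state(); d=s['tcp_pos'][:2]-C; print('fix',d@FX,d@FY)
E
```

```text
time: 3.5
tcp_pos: [566.2, 157.4, 111.5]
tool_rot: [0.0, 0.758, 0.652, -0.0]
ft_force: [0.0, 0.7, -0.8]
opening: 0.5
fix 83.44966313311656 -2.883892720526869
```

Force has dropped away, so the clamp probably fell past centre. I'll lift clear, move back over the flange with the fingers half open, and look.

```bash
python3 -m pendant '[{"tx":0,"ty":0,"tz":-40,"ax":0,"ay":0,"az":0,"fingers":0},{"tx":0,"ty":0,"tz":-80,"ax":0,"ay":0,"az":0,"fingers":0},{"tx":30,"ty":1,"tz":-95,"ax":0,"ay":0,"az":0,"fingers":20},{"tx":80,"ty":2,"tz":-95,"ax":0,"ay":0,"az":0,"fingers":40},{"tx":130,"ty":2,"tz":-95,"ax":0,"ay":0,"az":0,"fingers":40},{"tx":180,"ty":2,"tz":-95,"ax":0,"ay":0,"az":0,"fingers":40},{"tx":230,"ty":2,"tz":-95,"ax":0,"ay":0,"az":0,"fingers":40},{"tx":270,"ty":2,"tz":-95,"ax":0,"ay":0,"az":0,"fingers":40},{"tx":270,"ty":2,"tz":-95,"ax":0,"ay":0,"az":0,"fingers":40},{"tx":270,"ty":2,"tz":-95,"ax":0,"ay":0,"az":0,"fingers":40}]'
python3 - <<'E'
from h import *
t=cap('top'); c=cap('side'); a=cv2.resize(t['frame'][150:270,270:410],None,fx=3.4,fy=3.4); b=cv2.resize(c['frame'][110:230,215:310],None,fx=3.4,fy=3.4)
cv2.imwrite('pics/c3.png',np.hstack([a,b]))
P=cloud(t)[150:230,295:420].reshape(-1,3); f=P-[*C,0]; F=np.c_[f[:,:2]@FX,f[:,:2]@FY,P[:,2]]
m=(F[:,0]>90)&(abs(F[:,1])<20)&(F[:,2]>30)&(F[:,2]<160); print('handle',m.sum(),np.percentile(F[m],[3,50,97],axis=0).round(1).tolist() if m.any() else '')
m=(F[:,0]<-50)&(F[:,0]>-80)&(abs(F[:,1])<30)&(F[:,2]>62)&(F[:,2]<80); print('fl',m.sum(),np.percentile(F[m],[3,50,97],axis=0).round(1).tolist() if m.any() else '')
s=robot.read_state(); d=s['tcp_pos'][:2]-C; print('fix',d@FX,d@FY)
go(fix(-65.5,0,43),81.5)
E
```

```text
time: 4.5
tcp_pos: [607.3, 426.3, 205.7]
tool_rot: [0.0, 0.757, 0.654, -0.001]
ft_force: [0.1, 0.3, 0.1]
opening: 37.4
handle 227 [[91.4, -12.1, 64.8], [111.8, -2.1, 71.1], [132.8, 9.3, 76.1]]
fl 0 
fix -185.72712121165435 0.04673497097677989
t [-1.199e+02  1.000e-01  1.639e+02] a [ 0.001  0.002 -0.002]
```

View pics/c3.png

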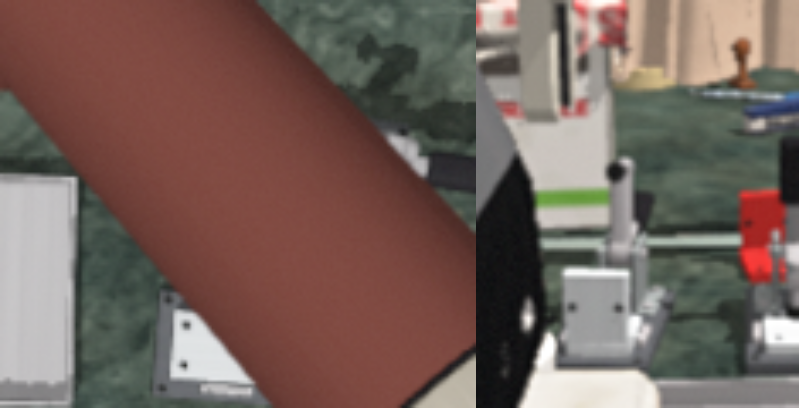

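The clamp is fully open: the handle is nearly level out to x≈135 at z≈71, and in the side crop the arm stands upright at (622,190). The bracket is still in its nest, with its flange at (597,305). Next I'll go over the flange, descend and close.

```bash
python3 -m pendant '[{"tx":-50,"ty":0,"tz":0,"ax":0,"ay":0,"az":0,"fingers":40},{"tx":-100,"ty":0,"tz":0,"ax":0,"ay":0,"az":0,"fingers":40},{"tx":-120,"ty":0,"tz":30,"ax":0,"ay":0,"az":0,"fingers":40},{"tx":-120,"ty":0,"tz":70,"ax":0,"ay":0,"az":0,"fingers":40},{"tx":-120,"ty":0,"tz":100,"ax":0,"ay":0,"az":0,"fingers":40},{"tx":-120,"ty":0,"tz":125,"ax":0,"ay":0,"az":0,"fingers":40},{"tx":-120,"ty":0,"tz":145,"ax":0,"ay":0,"az":0,"fingers":40},{"tx":-120,"ty":0,"tz":160,"ax":0,"ay":0,"az":0,"fingers":40},{"tx":-120,"ty":0,"tz":163,"ax":0,"ay":0,"az":0,"fingers":40},{"tx":-120,"ty":0,"tz":163,"ax":0,"ay":0,"az":0,"fingers":40}]'
python3 -m pendant '[{"tx":0,"ty":0,"tz":0,"ax":0,"ay":0,"az":0,"fingers":0},{"tx":0,"ty":0,"tz":0,"ax":0,"ay":0,"az":0,"fingers":0},{"tx":0,"ty":0,"tz":0,"ax":0,"ay":0,"az":0,"fingers":0},{"tx":0,"ty":0,"tz":0,"ax":0,"ay":0,"az":0,"fingers":0},{"tx":0,"ty":0,"tz":0,"ax":0,"ay":0,"az":0,"fingers":0},{"tx":0,"ty":0,"tz":0,"ax":0,"ay":0,"az":0,"fingers":0},{"tx":0,"ty":0,"tz":0,"ax":0,"ay":0,"az":0,"fingers":0},{"tx":0,"ty":0,"tz":0,"ax":0,"ay":0,"az":0,"fingers":0}]'
python3 - <<'E'
from h import *
s=robot.read_state(); d=s['tcp_pos'][:2]-C; print('fix',d@FX,d@FY)
E
```

```text
time: 5.6
tcp_pos: [590.8, 305.6, 44.0]
tool_rot: [0.0, 0.758, 0.652, 0.0]
ft_force: [0.3, -0.0, 0.3]
opening: 37.1
time: 6.4
tcp_pos: [590.7, 306.3, 44.2]
tool_rot: [0.0, 0.758, 0.653, 0.0]
ft_force: [-1.7, -1.4, 4.9]
opening: 9.4
fix -67.41019291135777 -0.7048177345817233
```

Gripped at about 10 mm, which is the flange thickness. Lifting straight up.

```bash
python3 -m pendant '[{"tx":0,"ty":0,"tz":-5,"ax":0,"ay":0,"az":0,"fingers":0},{"tx":0,"ty":0,"tz":-15,"ax":0,"ay":0,"az":0,"fingers":0},{"tx":0,"ty":0,"tz":-35,"ax":0,"ay":0,"az":0,"fingers":0},{"tx":0,"ty":0,"tz":-60,"ax":0,"ay":0,"az":0,"fingers":0},{"tx":0,"ty":0,"tz":-80,"ax":0,"ay":0,"az":0,"fingers":0},{"tx":0,"ty":0,"tz":-80,"ax":0,"ay":0,"az":0,"fingers":0}]'
python3 - <<'E'
from h import *
c=cap('side'); cv2.imwrite('pics/c4.png',cv2.resize(c['frame'][90:250,200:350],None,fx=3.5,fy=3.5))
# bracket origin at tray (488,428); flange 25 mm along -FX
T=np.array([488,428])-25*FX; print(T); go([*T,124]); go([*T,40])
E
```

```text
time: 7.0
tcp_pos: [592.4, 307.9, 127.2]
tool_rot: [0.001, 0.758, 0.653, 0.004]
ft_force: [-0.2, 0.9, -0.9]
opening: 10.1
[491.69523528 452.72539658]
t [ 129.3 -119.9    1.1]
t [ 129.1 -120.1   85.1]
```

View pics/c4.png

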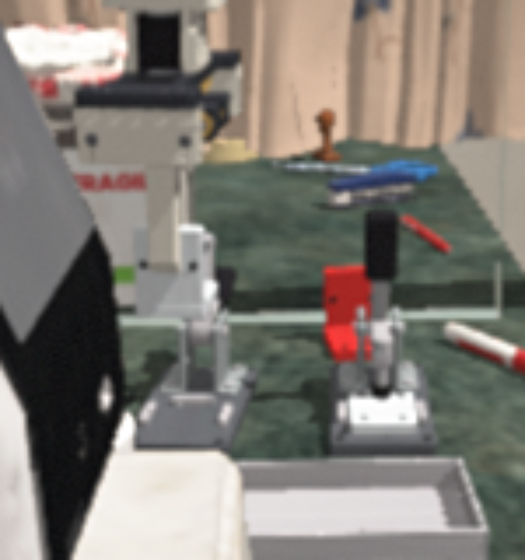

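The bracket is held level, well clear of the fixture (side crop, about (185,270)). The other clamp is still shut. Carrying it to the tray now.

```bash
python3 -m pendant '[{"tx":30,"ty":-15,"tz":0,"ax":0,"ay":0,"az":0,"fingers":0},{"tx":60,"ty":-40,"tz":0,"ax":0,"ay":0,"az":0,"fingers":0},{"tx":90,"ty":-70,"tz":0,"ax":0,"ay":0,"az":0,"fingers":0},{"tx":115,"ty":-100,"tz":0,"ax":0,"ay":0,"az":0,"fingers":0},{"tx":129,"ty":-120,"tz":15,"ax":0,"ay":0,"az":0,"fingers":0},{"tx":129,"ty":-120,"tz":40,"ax":0,"ay":0,"az":0,"fingers":0},{"tx":129,"ty":-120,"tz":60,"ax":0,"ay":0,"az":0,"fingers":0},{"tx":129,"ty":-120,"tz":75,"ax":0,"ay":0,"az":0,"fingers":0},{"tx":129,"ty":-120,"tz":82,"ax":0,"ay":0,"az":0,"fingers":0},{"tx":129,"ty":-120,"tz":82,"ax":0,"ay":0,"az":0,"fingers":0},{"tx":129,"ty":-120,"tz":82,"ax":0,"ay":0,"az":0,"fingers":0}]'
python3 - <<'E'
from h import *
t=cap('top');c=cap('side'); a=cv2.resize(t['frame'][180:290,220:340],None,fx=3.4,fy=3.4); b=cv2.resize(c['frame'][150:260,230:345],None,fx=3.4,fy=3.4)
cv2.imwrite('pics/c5.png',np.hstack([a,b])); go([491.7,452.7,36],81.5)
E
```

```text
time: 8.15
tcp_pos: [491.4, 452.0, 42.1]
tool_rot: [-0.0, 0.758, 0.652, 0.001]
ft_force: [0.0, -0.2, -1.2]
opening: 9.8
t [0.4 0.  6.8] a [ 0.001 -0.002 -0.001]
```

View pics/c5.png

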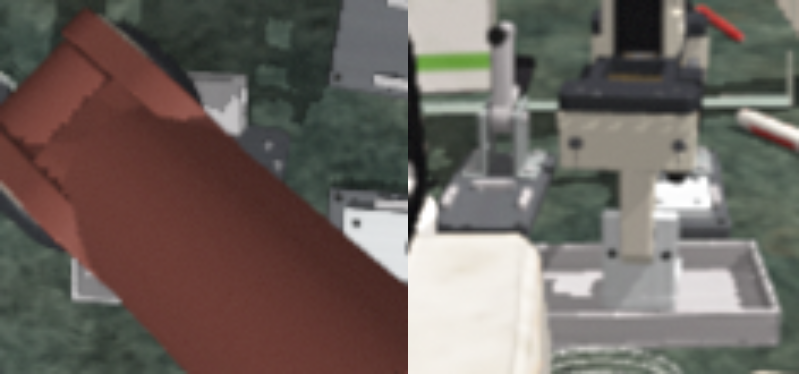

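The bracket is over the tray interior, upright (side crop about (640,260)). Lowering in small steps until I see contact.

```bash
python3 -m pendant '[{"tx":0,"ty":0,"tz":2,"ax":0,"ay":0,"az":0,"fingers":0},{"tx":0,"ty":0,"tz":4,"ax":0,"ay":0,"az":0,"fingers":0},{"tx":0,"ty":0,"tz":5,"ax":0,"ay":0,"az":0,"fingers":0},{"tx":0,"ty":0,"tz":5,"ax":0,"ay":0,"az":0,"fingers":0},{"tx":0,"ty":0,"tz":5,"ax":0,"ay":0,"az":0,"fingers":0}]'
python3 -m pendant '[{"tx":0,"ty":0,"tz":1,"ax":0,"ay":0,"az":0,"fingers":0},{"tx":0,"ty":0,"tz":2,"ax":0,"ay":0,"az":0,"fingers":0},{"tx":0,"ty":0,"tz":2,"ax":0,"ay":0,"az":0,"fingers":0},{"tx":0,"ty":0,"tz":2,"ax":0,"ay":0,"az":0,"fingers":0}]'
```

```text
time: 8.75
tcp_pos: [490.8, 451.8, 36.6]
tool_rot: [-0.0, 0.758, 0.653, -0.0]
ft_force: [0.5, 0.3, -2.4]
opening: 9.7
time: 9.15
tcp_pos: [490.9, 451.9, 35.2]
tool_rot: [-0.0, 0.758, 0.653, 0.0]
ft_force: [-1.1, -0.7, 3.0]
opening: 9.5
```

Contact is at TCP z≈35, as computed (force went from -2.4 to +3 N). Releasing, waiting, then retreating up.

```bash
python3 -m pendant '[{"tx":0,"ty":0,"tz":0,"ax":0,"ay":0,"az":0,"fingers":35},{"tx":0,"ty":0,"tz":0,"ax":0,"ay":0,"az":0,"fingers":35},{"tx":0,"ty":0,"tz":0,"ax":0,"ay":0,"az":0,"fingers":35},{"tx":0,"ty":0,"tz":0,"ax":0,"ay":0,"az":0,"fingers":35},{"tx":0,"ty":0,"tz":0,"ax":0,"ay":0,"az":0,"fingers":35},{"tx":0,"ty":0,"tz":-10,"ax":0,"ay":0,"az":0,"fingers":35},{"tx":0,"ty":0,"tz":-30,"ax":0,"ay":0,"az":0,"fingers":35},{"tx":0,"ty":0,"tz":-70,"ax":0,"ay":0,"az":0,"fingers":35},{"tx":0,"ty":0,"tz":-115,"ax":0,"ay":0,"az":0,"fingers":35},{"tx":0,"ty":0,"tz":-160,"ax":0,"ay":0,"az":0,"fingers":35},{"tx":0,"ty":0,"tz":-180,"ax":0,"ay":0,"az":0,"fingers":35},{"tx":0,"ty":0,"tz":-180,"ax":0,"ay":0,"az":0,"fingers":35}]'
python3 -m pendant '[{"tx":20,"ty":-40,"tz":0,"ax":0,"ay":0,"az":0,"fingers":35},{"tx":40,"ty":-80,"tz":0,"ax":0,"ay":0,"az":0,"fingers":35},{"tx":60,"ty":-120,"tz":0,"ax":0,"ay":0,"az":0,"fingers":35},{"tx":80,"ty":-160,"tz":0,"ax":0,"ay":0,"az":0,"fingers":35},{"tx":100,"ty":-200,"tz":0,"ax":0,"ay":0,"az":0,"fingers":35},{"tx":120,"ty":-240,"tz":0,"ax":0,"ay":0,"az":0,"fingers":35},{"tx":120,"ty":-240,"tz":0,"ax":0,"ay":0,"az":0,"fingers":35},{"tx":120,"ty":-240,"tz":0,"ax":0,"ay":0,"az":0,"fingers":35}]'
python3 - <<'E'
from h import *
t=cap('top');c=cap('side'); a=cv2.resize(t['frame'][160:280,230:400],None,fx=2.8,fy=2.8); b=cv2.resize(c['frame'][140:260,230:345],None,fx=2.8,fy=2.8)
cv2.imwrite('pics/c6.png',np.hstack([a,b]))
P=cloud(t)
q=P[195:275,235:300].reshape(-1,3)
for lo,hi in[(8,17),(45,75)]:
    m=(q[:,2]>lo)&(q[:,2]<hi)&(abs(q[:,0]-489)<65)&(abs(q[:,1]-433)<46); print(lo,m.sum(),np.percentile(q[m],[3,50,97],axis=0).round(1).tolist() if m.any() else '')
q=P[225:280,305:400].reshape(-1,3); m=(q[:,2]>110)&(q[:,2]<160); print('plate handle',m.sum(),np.percentile(q[m],[3,50,97],axis=0).round().tolist() if m.any() else '')
E
```

```text
time: 10.35
tcp_pos: [492.6, 453.5, 220.1]
tool_rot: [-0.0, 0.758, 0.653, 0.005]
ft_force: [0.3, -1.1, 0.5]
opening: 32.7
time: 11.15
tcp_pos: [269.3, 606.0, 213.2]
tool_rot: [0.001, 0.757, 0.654, -0.001]
ft_force: [0.7, -0.4, 0.3]
opening: 33.0
8 438 [[466.0, 400.0, 9.3], [487.9, 422.7, 13.2], [509.9, 446.8, 16.4]]
45 106 [[470.8, 445.5, 51.1], [491.3, 452.2, 62.7], [512.6, 459.3, 66.1]]
plate handle 112 [[440.0, 218.0, 112.0], [450.0, 234.0, 144.0], [461.0, 242.0, 148.0]]
```

View pics/c6.png

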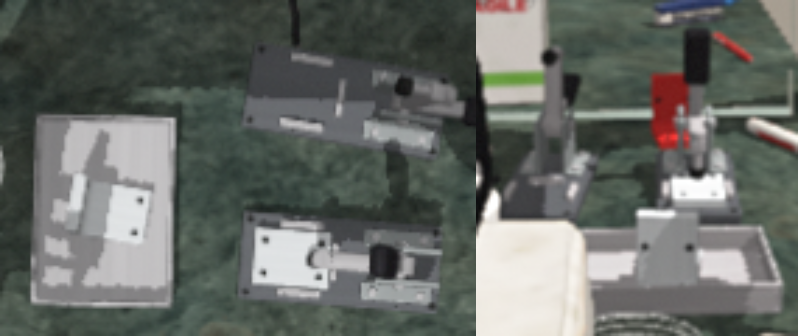

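The bracket stands on its foot inside the tray (top crop about (115,205)): foot top at z≈13, flange top at z≈63. Clamp A is open, with its arm up and its handle at (450,105). The plate clamp is shut, its handle at (385,262). The robot is clear of everything.

```bash
python3 -c "
from station import robot
print(robot.job_done())"
```

```text
the job is handed in; nothing more can be done
None
```

I pushed the aluminium bracket's clamp over centre until it fell open by itself. Then I lifted the bracket out by its flange, stood it on its foot in the steel tray, backed the arm away and handed the job in at about 11 s.

**Last checks:**
- **Bracket:** it is upright and clear of the tray walls. Its foot top is at z≈13 mm and its flange top at z≈63 mm, as expected on the 3 mm tray floor.
- **Bracket clamp:** when I measured it just after the push, its handle lay nearly level at z≈71 mm, out to about x 133–140 in the fixture frame. In the last picture it was still open.
- **Plate clamp:** it is still shut, with its handle top at about z 148 mm and the plate in place.
- **Robot:** it was touching nothing at the end. The highest force I read between moves was about 5 N; peaks within a move weren't recorded.

**Disagreements:** the fingers closed on the flange about 2 mm from where I had worked it out to be. The side view also put the handle about 6 mm off the line found from above. Neither affected the result.

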